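Rebuild a cog stack on the hub stand

ROBOT

A 6-joint arm with a two-finger parallel gripper is mounted at the origin on a cart in front of the work surface, level with it; the furniture and walls round the work are solid. World frame = base frame: x ahead of the robot, y to its left, z up, the work surface at z = 0. Lengths are in mm, angles in rad, forces in N, time in s.
With the tool pointing down it reaches from about 300 to 775 mm from the base axis. Payload 14.6 kg.
Tool frame: the origin (TCP) lies at the very end of the fingers, on their centre line; the grasp point (between the pads) lies 19 mm behind it; z points along the fingers, y is the line along which they close (so a half turn about z gives the same grasp; the last joint's range is limited). The gripper opens to 94 mm and grips with 3 to 60 N. Pads are 16 mm wide; open, the fingers measure 119 mm over their backs; the gripper's body (75 mm by 177 mm) begins 78 mm behind the grasp point.
Start: joints at [1.083, 0.3, 1.521, -0, 1.321, -0.067], TCP at [224.666, 502.01, 205.446] pointing down, gripper open.
Joint ranges: [-3.03, 3.03], [-0.79, 2.21], [0.23, 2.52], [-1.04, 4.18], [0, 3.07], [-2.55, 2.55]. Speed limits (rad/s): [2.22, 2.22, 2.57, 3.14, 3.14, 3.14].

INTERFACE

Orientations are given as [roll, pitch, yaw] about the fixed x, y, z axes, in that order (R = Rz(yaw) Ry(pitch) Rx(roll)).
In Python, from cell import manip, camera, get_calibration gives the robot as it stands. The module is installed in compiled form; this text tells all that it offers.
- The arm moves only by the tool jog_arm, never from a script. Its argument "plan" is one flat list of numbers, 6 for each row, row after row: the shift along the world's x, y, z in m, then the turn, a rotation vector about the world's x, y, z in degrees. A call has 1 to 20 rows; each row is the pose to reach, as a shift and turn from the pose commanded when the call began; what a row does not reach only later rows make up. A row lasts 1/10 s, in which the tool goes at most 50 mm and 8.59 degrees, less where a joint would pass 70% of its speed; a pose out of reach is approached as far as the arm can. A call with a gripper value outside its range is refused whole. "claw" is the finger opening in m, from 0 to 0.094, set as the call begins (left out, the last holds). The fingers move at their own pace and stop on an object; "force" is the grip in N (left out, the last holds). Time passes only in rows, so rows that repeat a pose let the fingers close. It gives the time, the measured TCP pose, the force, the opening and the grip force at its end, in the units of the state.
- manip.read_state(): the state, without advancing time (a new reading comes with each control period).
- camera(name): name is "side" or "top" or "wrist"; returns (picture, depth): 480x640x3 uint8, red, green, blue; 480x640 float32, mm along the optical axis (not along the pixel's ray), 0 where there is no reading.
- get_calibration(name): a dict with "fx", "fy", "cx", "cy" (pixels), "k1" (the pictures are not rectified: a ray, as slopes to the right and down, at radius r is drawn at 1 + k1 r^2 times it, then the intrinsics apply), "origin" and "attitude" of the camera in the world. Camera axes: x right, y down, z forward; pixel columns grow to the right and rows downward; lengths in mm; the calibration is good to about 2 mm. A picture is of the moment at which its call begins: read the wrist's pose just before it. get_calibration takes no time and is no camera call; for the wrist camera it gives the pose at the moment of the call.
- manip.sign_off(): hands the job in; it is judged then, once.
The state is a dict: "clock": time; "joints": joint angles; "qd": joint speeds; "effort": joint torques, N m; "eef_pos": TCP position; "eef_rot": TCP orientation; "wrist_force": force on the tool from outside, world axes, zero at the start; "moment": the same for the moment, N m; "finger_gap": finger opening in mm; "finger_force": force on a finger pad.
Only numpy, scipy, OpenCV 4.12 (cv2) and the standard library are available. Lean on these libraries where they do the work, as an engineer would, in place of code of your own. Each camera call takes 0.05 s, during which the arm holds its last target. There are 200 camera calls.

TASK

Take the worn rust-brown cog off the red hub stand and lay it flat in the blue tray first. Then build the new stack on the stand's post, from the bottom up: the large dark cog, the orange spacer, the green middle cog and, on top, the small brass cog, each lying flat on the one below. Don't knock the yellow carton or the black brake shoe about.

Things in the scene. Friction and masses are not known exactly. Their poses are not given: they have to be found in the camera images.
- hub_stand: Fixed stand: round red foot (90 mm across, 8 mm high), on it a grey shoulder (52 mm across, its top 20 mm above the bench, where the stack begins), and a splined metal post 22 mm across rising from it, straight to 52 mm above the bench and then coned to a 6 mm tip at 64 mm. Origin at the centre of the foot's underside, on the post's axis, at bench height.
- tray: Fixed shallow blue open tray, 204 mm along its x, 104 mm along its y, walls 4 mm thick and 30 mm high, floor 3 mm thick. Origin at the centre of its underside, at bench height. It swaps sides of the bench with the hub stand between starts.
- worn_cog: Worn toothed cog, rust-brown, 60 mm across, 7 mm thick, 80 g; at the start it lies on the stand's shoulder round the post; hole 30 mm across; origin at the centre of the underside, z up through the hole; round, so any grasp across its rim serves
- large_cog: Large toothed cog, dark steel, 66 mm across, 7 mm thick, 100 g, lying flat on the bench; goes on the stand first; hole 30 mm across; origin at the centre of the underside, z up through the hole; round, so any grasp across its rim serves
- spacer: Smooth orange plastic spacer ring, 46 mm across, 9 mm thick, 30 g, lying flat on the bench; goes on second; hole 30 mm across; origin at the centre of the underside, z up through the hole; round, so any grasp across its rim serves
- middle_cog: Middle toothed cog, green, 56 mm across, 7 mm thick, 70 g, lying flat on the bench; goes on third; hole 30 mm across; origin at the centre of the underside, z up through the hole; round, so any grasp across its rim serves
- small_cog: Small toothed cog, brass-yellow, 46 mm across, 7 mm thick, 50 g, lying flat on the bench; goes on last; hole 30 mm across; origin at the centre of the underside, z up through the hole; round, so any grasp across its rim serves
- yellow_carton: Yellow carton 36 x 46 x 38 mm among the cogs, loose, to be left alone; origin at the centre of its underside.
- brake_shoe: Black brake shoe, 14 mm along its x, 55 mm along its y, 25 mm high with its stud, among the cogs, loose, to be left alone; origin at the centre of its underside. The loose cogs, the spacer, the carton and the shoe lie shuffled in two rows of three: neighbours about 130 mm apart in y and 120 mm apart in x (each within 15 mm), clear of the stand and the tray.
Things that resemble listed ones, but are neither listed nor needed, are in the scene too. What is shaped like the small_cog but purple is not meant.

How it is judged (in metres and radians):
On the way, in this order (a step that is already met when the one before it is completed fails the run):
1. the worn cog lies flat in the tray (x of worn_cog in the frame of tray between -0.072 and 0.072 m and y of worn_cog in the frame of tray between -0.025 and 0.025 m and z of worn_cog in the frame of tray below 0.008 m and angle between worn_cog's own z axis and vertical below 0.12 rad), for 0.2 s.
2. the large cog lies flat in its place on the post (horizontal distance between large_cog and hub_stand below 0.008 m and z of large_cog in the frame of hub_stand between 0.017 and 0.023 m and angle between large_cog's own z axis and vertical below 0.12 rad), for 0.2 s.
3. the spacer lies flat in its place on the post (horizontal distance between spacer and hub_stand below 0.008 m and z of spacer in the frame of hub_stand between 0.024 and 0.03 m and angle between spacer's own z axis and vertical below 0.12 rad), for 0.2 s.
4. the middle cog lies flat in its place on the post (horizontal distance between middle_cog and hub_stand below 0.008 m and z of middle_cog in the frame of hub_stand between 0.033 and 0.039 m and angle between middle_cog's own z axis and vertical below 0.12 rad), for 0.2 s.
5. the small cog lies flat in its place on the post (horizontal distance between small_cog and hub_stand below 0.008 m and z of small_cog in the frame of hub_stand between 0.04 and 0.046 m and angle between small_cog's own z axis and vertical below 0.12 rad), for 0.2 s.
At the end, for the whole second after the job is handed in: Worn cog flat in the tray, underside under 8 mm, within 72 mm lengthways and 25 mm crossways of its middle. Round the post, flat within 7 degrees, 8 mm off axis at most: large cog, spacer, middle cog, small cog, undersides 20, 27, 36, 43 mm above the stand's underside (3 mm either way). All at rest (all of step 1 and all of step 2 and all of step 3 and all of step 4 and all of step 5 and linear speed of each of worn_cog, large_cog, spacer, middle_cog, small_cog below 0.01 m/s); the robot touches nothing.
It fails at once if the yellow carton is moved by more than 30 mm (distance of yellow_carton from where it was at the start of the episode above 0.03 m).
It fails at once if the brake shoe is moved by more than 30 mm (distance of brake_shoe from where it was at the start of the episode above 0.03 m).
It also fails if it takes over 128 s, if anything falls off the work surface, if the arm or the gripper's body presses on something with over 40 N, if the wrist force passes 120 N, or if a joint passes its speed limit or range.

## Working session

There is one attempt and no reset: what is moved stays moved. The work goes in short steps, Python scripts to look and compute and a tool call to move; the robot and the scene stay as the last step left them, time stands still between calls to the robot, and variables do not carry over. Pictures are saved under pics/ and viewed, at most 14 in all, crops included, and the job is handed in when it is done.

Besides the shell and the picture viewer there is one more tool, called after "Emit:" as a command line: name --argument value ..., lists and objects as JSON in quotes. jog_arm: Moves the arm, as the interface text tells. Its arguments: {"type":"object","properties":{"plan":{"type":"array"},"claw":{"type":"number"},"force":{"type":"number"}},"required":["plan"]}

```bash
mkdir -p pics; python3 - <<'E'
from cell import manip,camera,get_calibration
import cv2
print(manip.read_state())
for n in ("top","side"):
    print(n,get_calibration(n))
    p,d=camera(n); cv2.imwrite(f"pics/{n}0.png",p[:,:,::-1])
print(get_calibration("wrist"))
E
```

```text
{'clock': 0.0, 'joints': array([ 1.08342112e+00,  3.00453018e-01,  1.52158946e+00, -1.12793493e-05,
        1.32071475e+00, -6.66088766e-02]), 'qd': array([ 1.82325912e-04, -3.62775687e-05, -4.81234792e-04, -5.67226676e-04,
       -2.23822567e-03, -8.38156540e-04]), 'effort': array([ 2.81815737e-04, -5.31819785e+01, -3.52731335e+01,  7.08423019e-02,
        2.45099701e-02, -3.76970365e-05]), 'eef_pos': array([224.53587341, 501.78289453, 204.89270903]), 'eef_rot': array([-3.14042993e+00, -6.66127770e-05,  2.72082909e+00]), 'wrist_force': array([0.2047949 , 0.48289622, 0.36986342]), 'moment': array([-0.00324143, -0.05525596,  0.0037955 ]), 'finger_force': 0.0, 'finger_gap': 93.9315364188475}
top {'fx': 578.9949952529815, 'fy': 578.9949952529815, 'cx': 320.3662444431978, 'cy': 238.22830773711928, 'k1': 0.0413831471777748, 'origin': array([ 2.91787318e+02, -9.02510360e-01,  1.36077249e+03]), 'attitude': array([-2.9962336 , -0.00555696, -1.55336678])}
side {'fx': 518.3619355215902, 'fy': 518.3619355215902, 'cx': 328.02789928761564, 'cy': 246.70527094181057, 'k1': -0.07339583556942612, 'origin': array([ -64.08752834, -747.94168299,  664.04545609]), 'attitude': array([-2.16846557,  0.00951598, -0.62714382])}
{'fx': 419.01071598482605, 'fy': 419.01071598482605, 'cx': 315.6407702732217, 'cy': 239.9079659207682, 'k1': -0.08995251928324839, 'origin': array([158.21441037, 531.26870433, 383.9974373 ]), 'attitude': array([2.88754829e+00, 8.29031097e-05, 1.15026910e+00])}
```

View pics/top0.png

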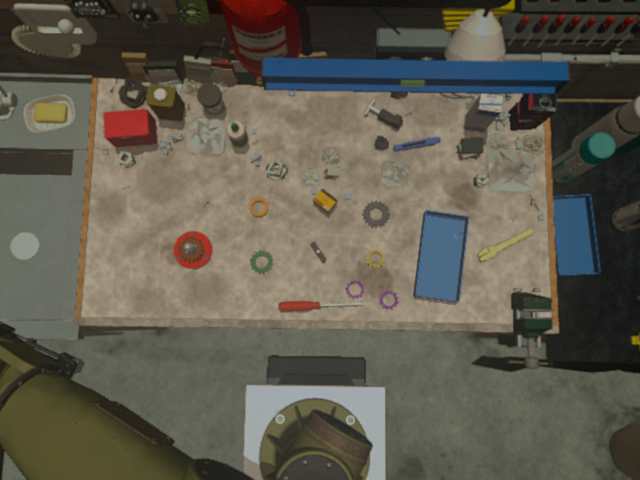

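The top view shows the stand at (193,250) with the worn cog on it and the tray at (441,256). The parts are the spacer (259,207), large cog (376,214), green cog (261,261) and brass cog (375,259). To be left alone are the carton (325,201) and the shoe (317,251).

Possible mix-ups: the purple cogs (355,289) and (388,299) resemble the brass one. The off-bench blue tray (577,235) resembles the tray, and the grey nuts at (277,170) resemble the large cog. I choose by colour and size, then check in one crop.

```bash
cat > h.py <<'E'
from cell import manip,camera,get_calibration
import cv2, numpy as np
from scipy.spatial.transform import Rotation as R
def cast(uv,c,z):
    "pixels -> world points on plane z (mm)"
    uv=np.atleast_2d(np.asarray(uv,float))
    d=np.c_[(uv[:,0]-c["cx"])/c["fx"],(uv[:,1]-c["cy"])/c["fy"]]; s=d.copy()
    for _ in range(8): s=d/(1+c["k1"]*(s**2).sum(1,keepdims=True))
    r=np.c_[s,np.ones(len(s))]@R.from_euler("xyz",c["attitude"]).as_matrix().T
    o=np.asarray(c["origin"]); return o+r*((z-o[2])/r[:,2])[:,None]
def proj(P,c):
    q=(np.atleast_2d(P)-c["origin"])@R.from_euler("xyz",c["attitude"]).as_matrix()
    s=q[:,:2]/q[:,2:]; s=s*(1+c["k1"]*(s**2).sum(1,keepdims=True))
    return np.c_[s[:,0]*c["fx"]+c["cx"],s[:,1]*c["fy"]+c["cy"]]
HSV=dict(orange=((5,120,60),(17,255,255)),green=((50,70,20),(88,255,255)),brass=((19,110,50),(32,255,255)),
 red=((0,170,80),(4,255,255)),blue=((100,110,40),(120,255,255)),dark=((0,0,0),(180,255,75)))
def blob(p,col,seed,rad):
    "mask outline of colour col near seed"
    m=cv2.inRange(cv2.cvtColor(p,cv2.COLOR_RGB2HSV),*map(np.array,HSV[col]))
    w=np.zeros_like(m); cv2.circle(w,tuple(int(v) for v in seed),int(rad),255,-1)
    m&=w
    ys,xs=np.nonzero(m); return np.c_[xs,ys],m
def ring(pts,c,z):
    "outer circle centre and diameter on plane z"
    P=cast(cv2.convexHull(pts.astype(np.int32))[:,0],c,z)[:,:2].astype(np.float32)
    (x,y),r=cv2.minEnclosingCircle(P); return round(x,1),round(y,1),round(2*r,1)
E
python3 - <<'E'
from h import *
c=get_calibration("top"); p=cv2.imread("pics/top0.png")[:,:,::-1].copy()
for n,col,s,r,z in [("spacer","orange",(259,207),16,9),("green","green",(261,261),18,7),("brass","brass",(375,259),16,7),("large","dark",(376,214),20,7),("foot","red",(193,250),26,8),("tray","blue",(441,256),60,30)]:
    q,m=blob(p,col,s,r); print(n,len(q),ring(q,c,z))
    if n=="tray": 
        b=cv2.minAreaRect(cast(cv2.convexHull(q.astype(np.int32))[:,0],c,z)[:,:2].astype(np.float32)); print(b)
for n,s in [("carton",(325,201)),("shoe",(317,251)),("p1",(355,289)),("p2",(388,299)),("foot",(193,250))]: print(n,cast(s,c,15).round())
cv2.imwrite("pics/crop0.png",cv2.resize(p[180:320,160:480,::-1],(800,350),interpolation=cv2.INTER_CUBIC))
E
```

```text
spacer 115 (562.9, 143.8, 45.6)
green 164 (431.9, 133.1, 49.3)
brass 133 (444.4, -134.6, 44.2)Traceback (most recent call last):
  File "<stdin>", line 4, in <module>
  File "h.py", line 25, in ring
    P=cast(cv2.convexHull(pts.astype(np.int32))[:,0],c,z)[:,:2].astype(np.float32)
           ~~~~~~~~~~~~~~~~~~~~~~~~~~~~~~~~~~~~^^^^^
TypeError: 'NoneType' object is not subscriptable
```

```bash
sed -i 's/dark=((0,0,0),(180,255,75))/dark=((0,0,0),(180,255,95))/' h.py
python3 - <<'E'
from h import *
c=get_calibration("top"); p=cv2.imread("pics/top0.png")[:,:,::-1].copy()
print(p[214,362:392].max(1))
for n,col,s,r,z in [("large","dark",(376,214),20,7),("foot","red",(193,250),26,8),("tray","blue",(441,256),60,30)]:
    q,m=blob(p,col,s,r)
    if len(q)<5: print(n,"none"); continue
    print(n,len(q),ring(q,c,z))
    if n=="tray": 
        b=cv2.minAreaRect(cast(cv2.convexHull(q.astype(np.int32))[:,0],c,z)[:,:2].astype(np.float32)); print(b)
for n,s in [("large",(376,214)),("carton",(325,201)),("shoe",(317,251)),("p1",(355,289)),("p2",(388,299)),("foot",(193,250))]: print(n,cast(s,c,15).round())
cv2.imwrite("pics/crop0.png",cv2.resize(p[180:320,160:480,::-1],(800,350),interpolation=cv2.INTER_CUBIC))
E
```

```text
[106  89  85  90  91  90  91  98 125 146 148 147 149 150 147 144 142 141
 142 132 100  87  89  89  87  83  76  92 118 127]
large 341 (550.4, -136.6, 62.5)
foot 483 (457.3, 295.1, 86.7)
tray 1786 (449.1, -282.7, 214.5)
((448.7711486816406, -284.3940124511719), (100.4814224243164, 194.08868408203125), 83.27420043945312)
large [[ 549. -135.   15.]]
carton [[578. -14.  15.]]
shoe [[459.   2.  15.]]
p1 [[371. -87.  15.]]
p2 [[ 350. -164.   15.]]
foot [[456. 292.  15.]]
```

View pics/crop0.png

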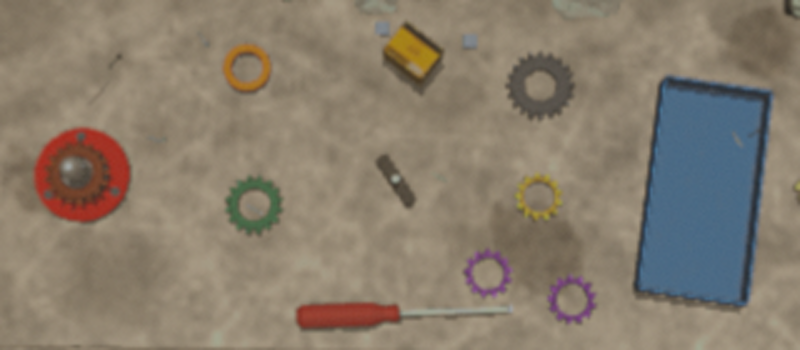

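The crop confirms the choices: rust cog on the red stand at left, orange ring, green cog, dark cog and brass cog (two purple ones below it are decoys), and the blue tray on the bench. Moving above the stand with the fingers closing along world x.

Emit:
jog_arm --plan '[0.232, -0.207, -0.04, 0, 0, -65.9, 0.232, -0.207, -0.04, 0, 0, -65.9, 0.232, -0.207, -0.04, 0, 0, -65.9, 0.232, -0.207, -0.04, 0, 0, -65.9, 0.232, -0.207, -0.04, 0, 0, -65.9, 0.232, -0.207, -0.04, 0, 0, -65.9, 0.232, -0.207, -0.04, 0, 0, -65.9, 0.232, -0.207, -0.04, 0, 0, -65.9, 0.232, -0.207, -0.04, 0, 0, -65.9, 0.232, -0.207, -0.04, 0, 0, -65.9, 0.232, -0.207, -0.04, 0, 0, -65.9]' --claw 0.085

```text
clock: 1.2
eef_pos: [456.4, 295.3, 165.5]
eef_rot: [-3.142, 0.0, 1.574]
wrist_force: [-0.7, -0.3, -0.1]
finger_gap: 84.9
finger_force: 0.0
```

```bash
python3 - <<'E'
from h import *
s=manip.read_state(); print(s["clock"],s["eef_pos"],s["eef_rot"],s["qd"].max())
c=get_calibration("wrist"); p,d=camera("wrist"); cv2.imwrite("pics/w1.png",p[:,:,::-1])
q,m=blob(p,"red",proj([457,295,8],c)[0],95); print(len(q),ring(q,c,8), q.min(0),q.max(0))
print("tcp px",proj(s["eef_pos"],c))
E
```

```text
1.2 [456.3629833  295.34886654 165.45198716] [-3.14154664e+00  3.59452384e-05  1.57382083e+00] 0.010316311105787514
4483 (457.9, 295.2, 88.0) [265 169] [370 273]
tcp px [[315.31218989 295.00719685]]
```

View pics/w1.png

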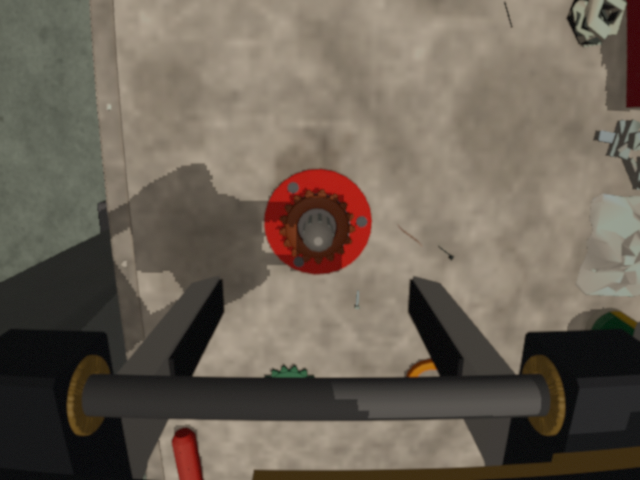

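Emit:
jog_arm --plan '[0.001, 0, -0.05, 0, 0, 0, 0.001, 0, -0.1, 0, 0, 0, 0.001, 0, -0.13, 0, 0, 0, 0.001, 0, -0.143, 0, 0, 0, 0.001, 0, -0.143, 0, 0, 0, 0.001, 0, -0.143, 0, 0, 0]'

```text
clock: 1.85
eef_pos: [458.4, 295.6, 24.0]
eef_rot: [3.14, -0.001, 1.571]
wrist_force: [-0.5, 0.9, 0.2]
finger_gap: 84.8
finger_force: 0.0
```

Emit:
jog_arm --plan '[0, 0, 0, 0, 0, 0, 0, 0, 0, 0, 0, 0, 0, 0, 0, 0, 0, 0, 0, 0, 0, 0, 0, 0, 0, 0, 0, 0, 0, 0, 0, 0, 0, 0, 0, 0]' --claw 0.03 --force 20

```text
clock: 2.45
eef_pos: [457.9, 295.2, 23.0]
eef_rot: [3.141, -0.0, 1.571]
wrist_force: [-0.7, -0.8, 6.2]
finger_gap: 58.5
finger_force: 20.0
```

Emit:
jog_arm --plan '[0, 0, 0.04, 0, 0, 0, 0, 0, 0.085, 0, 0, 0, 0, 0, 0.09, 0, 0, 0, -0.008, -0.579, 0.09, 0, 0, 0, -0.008, -0.579, 0.09, 0, 0, 0, -0.008, -0.579, 0.09, 0, 0, 0, -0.008, -0.579, 0.09, 0, 0, 0, -0.008, -0.579, 0.09, 0, 0, 0, -0.008, -0.579, 0.09, 0, 0, 0, -0.008, -0.579, 0.09, 0, 0, 0, -0.008, -0.579, 0.09, 0, 0, 0, -0.008, -0.579, 0.09, 0, 0, 0, -0.008, -0.579, 0.09, 0, 0, 0, -0.008, -0.579, 0.09, 0, 0, 0, -0.008, -0.579, 0.09, 0, 0, 0, -0.008, -0.579, 0.09, 0, 0, 0, -0.008, -0.579, 0.09, 0, 0, 0, -0.008, -0.579, 0.09, 0, 0, 0]'

```text
clock: 4.25
eef_pos: [449.6, -283.0, 112.1]
eef_rot: [-3.141, -0.001, 1.571]
wrist_force: [-0.5, -0.8, -0.8]
finger_gap: 58.6
finger_force: 20.0
```

```bash
python3 - <<'E'
from h import *
s=manip.read_state(); print(s["clock"],s["eef_pos"],s["finger_gap"],s["finger_force"])
c=get_calibration("wrist"); p,d=camera("wrist"); cv2.imwrite("pics/w2.png",p[:,:,::-1])
print("tcp px",proj(s["eef_pos"],c))
E
```

```text
4.25 [ 449.61663259 -282.98576255  112.06978153] 58.631752485353694 19.999930690973997
tcp px [[315.28139942 295.02128163]]
```

View pics/w2.png

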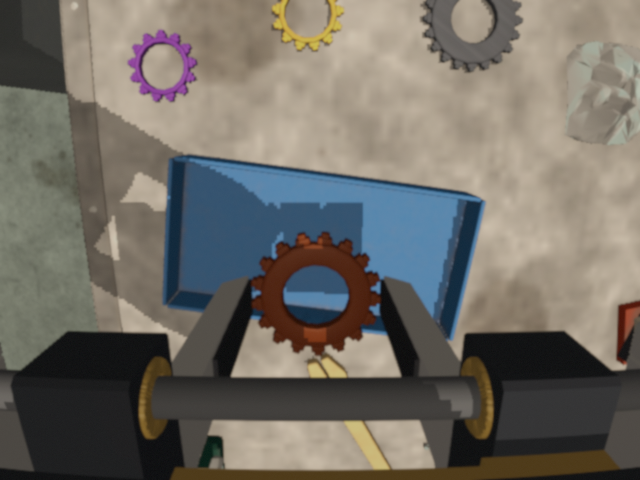

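The worn cog is held level at (316,294), over the tray with corners (175,155), (483,200), (453,338) and (165,305). Lowering it.

Emit:
jog_arm --plan '[0, 0, -0.05, 0, 0, 0, 0, 0, -0.085, 0, 0, 0, 0, 0, -0.1, 0, 0, 0, 0, 0, -0.1065, 0, 0, 0, 0, 0, -0.1065, 0, 0, 0, 0, 0, -0.1065, 0, 0, 0]'

```text
clock: 4.9
eef_pos: [450.2, -283.7, 6.7]
eef_rot: [3.141, 0.001, 1.571]
wrist_force: [0.1, 0.2, -0.2]
finger_gap: 58.3
finger_force: 20.6
```

Emit:
jog_arm --plan '[0, 0, 0, 0, 0, 0, 0, 0, 0, 0, 0, 0, 0, 0, 0, 0, 0, 0, 0, 0, 0, 0, 0, 0, 0, 0, 0.05, 0, 0, 0, 0, 0, 0.1, 0, 0, 0, 0, 0, 0.15, 0, 0, 0, 0, 0, 0.16, 0, 0, 0, 0, 0, 0.16, 0, 0, 0]' --claw 0.085

```text
clock: 5.8
eef_pos: [450.2, -284.4, 167.4]
eef_rot: [3.139, 0.002, 1.571]
wrist_force: [0.3, -0.0, -0.8]
finger_gap: 85.2
finger_force: 0.0
```

```bash
python3 - <<'E'
from h import *
s=manip.read_state(); print(s["clock"],s["eef_pos"],s["finger_gap"])
c=get_calibration("wrist"); p,d=camera("wrist"); cv2.imwrite("pics/w3.png",p[:,:,::-1])
q,m=blob(p,"blue",proj([449,-284,30],c)[0],190)
P=cast(cv2.convexHull(q.astype(np.int32))[:,0],c,30)[:,:2].astype(np.float32); print(cv2.minAreaRect(P))
h=cv2.cvtColor(p,cv2.COLOR_RGB2HSV); x,y=proj([449,-284,10],c)[0].astype(int)
m=cv2.inRange(h,np.array((0,60,20)),np.array((17,255,255))); w=np.zeros_like(m); cv2.circle(w,(x,y),70,255,-1); m&=w
ys,xs=np.nonzero(m); print("worn",ring(np.c_[xs,ys],c,10))
E
```

```text
5.8 [ 450.18164293 -284.37682811  167.44650282] 85.17884128783803
((451.67291259765625, -286.9960021972656), (102.3672103881836, 200.11878967285156), 82.40251922607422)
worn (450.5, -282.5, 57.8)
```

View pics/w3.png

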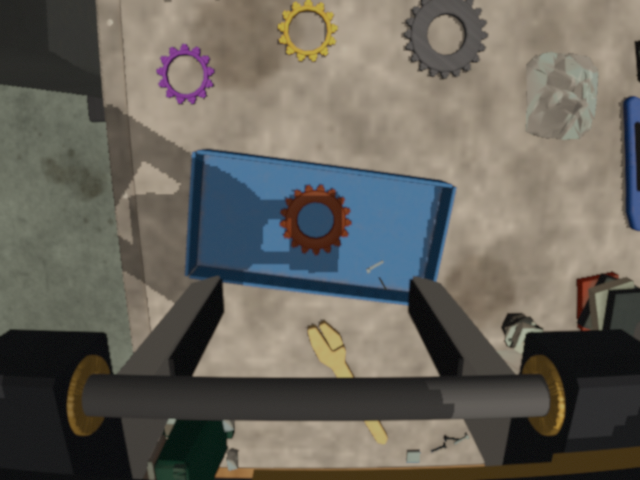

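The worn cog lies flat at (316,220), near the tray's middle. On to the large cog.

Emit:
jog_arm --plan '[0.1, 0.148, 0, 0, 0, 0, 0.1, 0.148, 0, 0, 0, 0, 0.1, 0.148, 0, 0, 0, 0, 0.1, 0.148, 0, 0, 0, 0, 0.1, 0.148, 0, 0, 0, 0, 0.1, 0.148, 0, 0, 0, 0]'

```text
clock: 6.45
eef_pos: [549.0, -135.6, 163.7]
eef_rot: [-3.138, -0.001, 1.572]
wrist_force: [0.5, 0.6, -0.4]
finger_gap: 85.0
finger_force: 0.0
```

```bash
cat > m.py <<'E'
import sys
from h import *
# usage: col x y z rad_mm
col=sys.argv[1]; x,y,z,r=map(float,sys.argv[2:6])
s=manip.read_state(); print(s["clock"],s["eef_pos"].round(1),s["eef_rot"].round(3))
c=get_calibration("wrist"); p,d=camera("wrist"); cv2.imwrite(f"pics/m_{col}_{s['clock']:.1f}.png",p[:,:,::-1])
u=proj([[x,y,z],[x+r,y,z]],c); q,m=blob(p,col,u[0],np.hypot(*(u[1]-u[0])))
k=cv2.morphologyEx(m,cv2.MORPH_OPEN,np.ones((2,2),np.uint8)); ys,xs=np.nonzero(k)
print(len(xs),ring(np.c_[xs,ys],c,z),xs.min(),xs.max(),ys.min(),ys.max())
E
python3 m.py dark 550 -136 7 42
```

```text
6.45 [ 549.  -135.6  163.7] [-3.138e+00 -1.000e-03  1.572e+00]
4662 (547.4, -142.9, 78.2) 270 358 186 273
```

```bash
python3 - <<'E'
import cv2
p=cv2.imread("pics/m_dark_6.5.png") if __import__("os").path.exists("pics/m_dark_6.5.png") else cv2.imread("pics/m_dark_6.4.png")
cv2.imwrite("pics/c4.png",cv2.resize(p[140:320,200:440],None,fx=2.5,fy=2.5))
h=cv2.cvtColor(p,cv2.COLOR_BGR2HSV)
for y in (200,220,240): print([tuple(int(v) for v in h[y,x]) for x in range(262,370,9)])
E
```

```text
[(18, 48, 158), (18, 48, 153), (18, 47, 147), (18, 50, 102), (15, 20, 52), (15, 19, 55), (20, 14, 53), (15, 19, 53), (8, 20, 52), (17, 50, 102), (18, 47, 147), (18, 47, 159)]
[(16, 51, 109), (17, 49, 136), (16, 49, 98), (10, 15, 52), (10, 14, 53), (18, 50, 87), (18, 51, 100), (16, 50, 97), (17, 52, 94), (15, 20, 78), (17, 23, 76), (17, 46, 166)]
[(19, 51, 104), (18, 46, 161), (17, 45, 157), (16, 38, 87), (8, 20, 52), (15, 20, 51), (15, 48, 74), (18, 45, 57), (10, 15, 52), (15, 20, 76), (17, 47, 152), (18, 46, 161)]
```

View pics/c4.png

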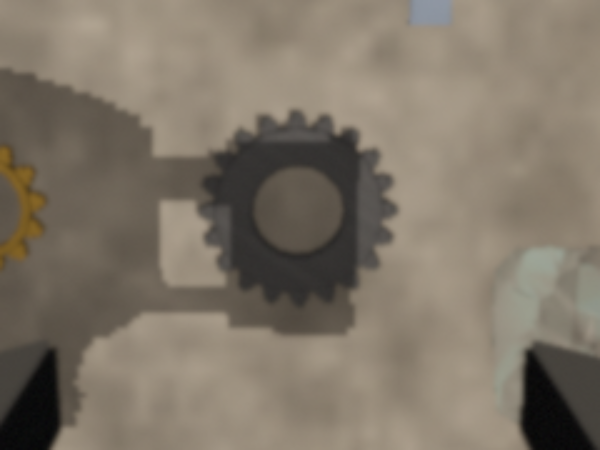

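The dark cog shows at crop (298,207), i.e. about pixel (319,223); the gripper's shadow spoiled the mask, so I separate by saturation instead.

```bash
sed -i 's/dark=((0,0,0),(180,255,95))/dark=((0,0,0),(180,33,110))/' h.py; python3 m.py dark 550 -136 7 42
```

```text
6.5 [ 548.9 -136.3  164.3] [-3.139e+00 -1.000e-03  1.571e+00]
2947 (552.2, -137.2, 64.1) 281 358 186 261
```

Emit:
jog_arm --plan '[0.0025, -0.001, -0.05, 0, 0, 0, 0.0025, -0.001, -0.1, 0, 0, 0, 0.0025, -0.001, -0.14, 0, 0, 0, 0.0025, -0.001, -0.155, 0, 0, 0, 0.0025, -0.001, -0.162, 0, 0, 0, 0.0025, -0.001, -0.1625, 0, 0, 0, 0.0025, -0.001, -0.1625, 0, 0, 0]'

```text
clock: 7.25
eef_pos: [553.1, -137.5, 5.2]
eef_rot: [3.139, 0.001, 1.57]
wrist_force: [0.2, -0.3, 0.1]
finger_gap: 85.0
finger_force: 0.0
```

Emit:
jog_arm --plan '[0, 0, 0, 0, 0, 0, 0, 0, 0, 0, 0, 0, 0, 0, 0, 0, 0, 0, 0, 0, 0, 0, 0, 0, 0, 0, 0, 0, 0, 0]' --claw 0.03

```text
clock: 7.75
eef_pos: [552.5, -137.1, 4.2]
eef_rot: [3.141, 0.0, 1.571]
wrist_force: [-1.5, -0.2, 6.4]
finger_gap: 65.0
finger_force: 20.0
```

Emit:
jog_arm --plan '[0, 0, 0.04, 0, 0, 0, 0, 0, 0.085, 0, 0, 0, -0.0945, 0.432, 0.105, 0, 0, 0, -0.0945, 0.432, 0.105, 0, 0, 0, -0.0945, 0.432, 0.105, 0, 0, 0, -0.0945, 0.432, 0.105, 0, 0, 0, -0.0945, 0.432, 0.105, 0, 0, 0, -0.0945, 0.432, 0.105, 0, 0, 0, -0.0945, 0.432, 0.105, 0, 0, 0, -0.0945, 0.432, 0.105, 0, 0, 0, -0.0945, 0.432, 0.105, 0, 0, 0, -0.0945, 0.432, 0.105, 0, 0, 0, -0.0945, 0.432, 0.105, 0, 0, 0, -0.0945, 0.432, 0.105, 0, 0, 0, -0.0945, 0.432, 0.105, 0, 0, 0]'

```text
clock: 9.25
eef_pos: [458.0, 294.0, 108.4]
eef_rot: [-3.141, 0.0, 1.569]
wrist_force: [-0.3, -0.2, -1.2]
finger_gap: 65.4
finger_force: 20.0
```

```bash
python3 m.py dark 457.7 295.2 111 38; cp pics/m_dark_9*.png pics/w5.png; python3 -c "
import cv2;p=cv2.imread('pics/w5.png');cv2.imwrite('pics/c5.png',p[150:400,160:480])"
```

```text
9.25 [458.  294.  108.4] [-3.141  0.     1.569]
10940 (457.8, 294.8, 76.2) 233 397 213 359
```

View pics/c5.png

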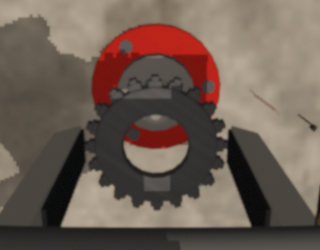

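The large cog is held level at crop (155,150), with the post in line behind it. Lowering.

Emit:
jog_arm --plan '[0, 0, -0.03, 0, 0, 0, 0, 0, -0.055, 0, 0, 0, 0, 0, -0.07, 0, 0, 0, 0, 0, -0.08, 0, 0, 0, 0, 0, -0.085, 0, 0, 0, 0, 0, -0.085, 0, 0, 0, 0, 0, -0.085, 0, 0, 0]'

```text
clock: 10.0
eef_pos: [458.1, 295.0, 24.0]
eef_rot: [3.141, -0.0, 1.57]
wrist_force: [0.6, 0.2, -1.1]
finger_gap: 65.9
finger_force: 20.0
```

Emit:
jog_arm --plan '[0, 0, 0, 0, 0, 0, 0, 0, 0, 0, 0, 0, 0, 0, 0, 0, 0, 0, 0, 0, 0, 0, 0, 0, 0, 0, 0.05, 0, 0, 0, 0, 0, 0.1, 0, 0, 0, 0, 0, 0.1425, 0, 0, 0, 0, 0, 0.1425, 0, 0, 0, 0, 0, 0.1425, 0, 0, 0]' --claw 0.085

```text
clock: 10.9
eef_pos: [457.8, 295.1, 166.4]
eef_rot: [3.14, -0.001, 1.571]
wrist_force: [0.3, -0.5, -0.1]
finger_gap: 85.3
finger_force: 0.0
```

```bash
python3 m.py dark 457.7 295.2 27 36; ls pics | tail -3; python3 - <<'E'
import cv2,glob,os
f=max(glob.glob('pics/m_*.png'),key=os.path.getmtime); p=cv2.imread(f); cv2.imwrite('pics/c6.png',cv2.resize(p[130:330,200:440],None,fx=2,fy=2))
E
```

```text
10.9 [457.8 295.1 166.4] [ 3.140e+00 -1.000e-03  1.571e+00]
3247 (458.9, 295.7, 69.9) 277 361 188 266
w2.png
w3.png
w5.png
```

View pics/c6.png

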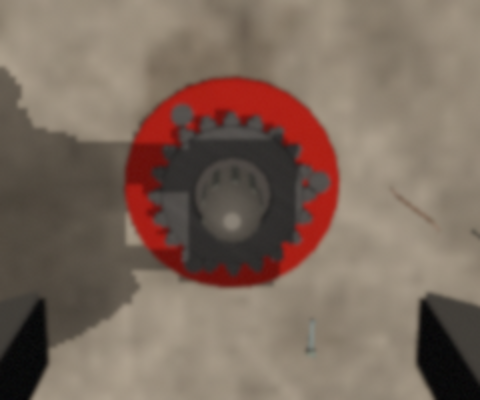

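The large cog sits round the post at crop (232,195). Next is the spacer.

Emit:
jog_arm --plan '[0.105, -0.151, 0, 0, 0, 0, 0.105, -0.151, 0, 0, 0, 0, 0.105, -0.151, 0, 0, 0, 0, 0.105, -0.151, 0, 0, 0, 0, 0.105, -0.151, 0, 0, 0, 0, 0.105, -0.151, 0, 0, 0, 0, 0.105, -0.151, 0, 0, 0, 0]' --claw 0.07

```text
clock: 11.65
eef_pos: [561.9, 144.7, 165.0]
eef_rot: [-3.14, 0.0, 1.571]
wrist_force: [-0.5, -0.2, -0.1]
finger_gap: 69.7
finger_force: 0.0
```

```bash
python3 m.py orange 563 144 9 35
```

```text
11.65 [561.9 144.7 165. ] [-3.14   0.     1.571]
1480 (564.1, 142.7, 46.1) 291 346 198 252
```

Emit:
jog_arm --plan '[0.0015, -0.0015, -0.05, 0, 0, 0, 0.0015, -0.0015, -0.1, 0, 0, 0, 0.0015, -0.0015, -0.14, 0, 0, 0, 0.0015, -0.0015, -0.157, 0, 0, 0, 0.0015, -0.0015, -0.163, 0, 0, 0, 0.0015, -0.0015, -0.163, 0, 0, 0, 0.0015, -0.0015, -0.163, 0, 0, 0]'

```text
clock: 12.4
eef_pos: [564.7, 143.0, 4.3]
eef_rot: [3.14, -0.0, 1.571]
wrist_force: [0.0, -0.5, 1.1]
finger_gap: 69.8
finger_force: 0.0
```

Emit:
jog_arm --plan '[0, 0, 0, 0, 0, 0, 0, 0, 0, 0, 0, 0, 0, 0, 0, 0, 0, 0, 0, 0, 0, 0, 0, 0, 0, 0, 0, 0, 0, 0, 0, 0, 0, 0, 0, 0]' --claw 0.03 --force 15

```text
clock: 13.0
eef_pos: [564.4, 142.5, 3.3]
eef_rot: [3.141, -0.0, 1.571]
wrist_force: [-1.5, -0.4, 6.4]
finger_gap: 44.9
finger_force: 15.0
```

Emit:
jog_arm --plan '[0, 0, 0.04, 0, 0, 0, 0, 0, 0.085, 0, 0, 0, -0.1065, 0.1525, 0.105, 0, 0, 0, -0.1065, 0.1525, 0.105, 0, 0, 0, -0.1065, 0.1525, 0.105, 0, 0, 0, -0.1065, 0.1525, 0.105, 0, 0, 0, -0.1065, 0.1525, 0.105, 0, 0, 0, -0.1065, 0.1525, 0.105, 0, 0, 0, -0.1065, 0.1525, 0.105, 0, 0, 0, -0.1065, 0.1525, 0.105, 0, 0, 0, -0.1065, 0.1525, 0.105, 0, 0, 0]'

```text
clock: 14.1
eef_pos: [458.1, 294.2, 107.7]
eef_rot: [-3.141, 0.0, 1.569]
wrist_force: [-0.8, 0.7, -0.8]
finger_gap: 45.1
finger_force: 15.0
```

```bash
python3 m.py orange 457.7 295.2 114 35
```

```text
14.1 [458.1 294.2 107.7] [-3.141  0.     1.569]
4897 (458.8, 295.7, 46.4) 266 367 247 344
```

Emit:
jog_arm --plan '[0, -0.001, -0.03, 0, 0, 0, 0, -0.001, -0.05, 0, 0, 0, 0, -0.001, -0.065, 0, 0, 0, 0, -0.001, -0.074, 0, 0, 0, 0, -0.001, -0.078, 0, 0, 0, 0, -0.001, -0.078, 0, 0, 0, 0, -0.001, -0.078, 0, 0, 0]'

```text
clock: 14.85
eef_pos: [458.0, 294.1, 30.4]
eef_rot: [3.141, -0.0, 1.57]
wrist_force: [-0.8, -0.7, 0.5]
finger_gap: 45.0
finger_force: 15.0
```

Emit:
jog_arm --plan '[0, 0, 0, 0, 0, 0, 0, 0, 0, 0, 0, 0, 0, 0, 0, 0, 0, 0, 0, 0, 0, 0, 0, 0, 0, 0, 0.05, 0, 0, 0, 0, 0, 0.1, 0, 0, 0, 0, 0, 0.136, 0, 0, 0, 0, 0, 0.136, 0, 0, 0, 0, 0, 0.136, 0, 0, 0]' --claw 0.075

```text
clock: 15.75
eef_pos: [457.7, 294.0, 166.1]
eef_rot: [3.141, -0.0, 1.571]
wrist_force: [-0.4, -0.0, -0.2]
finger_gap: 75.2
finger_force: 0.0
```

```bash
python3 m.py orange 457.7 295.2 36 32
```

```text
15.75 [457.7 294.  166.1] [ 3.141 -0.     1.571]
1773 (459.0, 293.9, 47.0) 287 347 200 259
```

Spacer seated. Next the green cog.

Emit:
jog_arm --plan '[-0.026, -0.161, 0, 0, 0, 0, -0.026, -0.161, 0, 0, 0, 0, -0.026, -0.161, 0, 0, 0, 0, -0.026, -0.161, 0, 0, 0, 0, -0.026, -0.161, 0, 0, 0, 0, -0.026, -0.161, 0, 0, 0, 0, -0.026, -0.161, 0, 0, 0, 0]' --claw 0.08

```text
clock: 16.5
eef_pos: [431.7, 134.0, 165.4]
eef_rot: [-3.141, 0.0, 1.572]
wrist_force: [-0.5, 0.1, 0.3]
finger_gap: 79.8
finger_force: 0.0
```

```bash
python3 m.py green 432 133 7 38
```

```text
16.5 [431.7 134.  165.4] [-3.141  0.     1.572]
1659 (433.3, 132.2, 53.6) 286 349 193 255
```

Emit:
jog_arm --plan '[0.0015, -0.001, -0.05, 0, 0, 0, 0.0015, -0.001, -0.1, 0, 0, 0, 0.0015, -0.001, -0.14, 0, 0, 0, 0.0015, -0.001, -0.157, 0, 0, 0, 0.0015, -0.001, -0.1635, 0, 0, 0, 0.0015, -0.001, -0.1635, 0, 0, 0, 0.0015, -0.001, -0.1635, 0, 0, 0]'

```text
clock: 17.25
eef_pos: [433.8, 132.5, 3.3]
eef_rot: [3.14, -0.0, 1.571]
wrist_force: [0.1, -1.3, 0.2]
finger_gap: 80.0
finger_force: 0.0
```

Emit:
jog_arm --plan '[0, 0, 0, 0, 0, 0, 0, 0, 0, 0, 0, 0, 0, 0, 0, 0, 0, 0, 0, 0, 0, 0, 0, 0, 0, 0, 0, 0, 0, 0, 0, 0, 0, 0, 0, 0]' --claw 0.03 --force 20

```text
clock: 17.85
eef_pos: [433.4, 132.1, 2.8]
eef_rot: [3.141, -0.0, 1.571]
wrist_force: [-0.6, -0.0, 5.4]
finger_gap: 55.1
finger_force: 20.0
```

Emit:
jog_arm --plan '[0, 0, 0.04, 0, 0, 0, 0, 0, 0.085, 0, 0, 0, 0.0245, 0.163, 0.105, 0, 0, 0, 0.0245, 0.163, 0.105, 0, 0, 0, 0.0245, 0.163, 0.105, 0, 0, 0, 0.0245, 0.163, 0.105, 0, 0, 0, 0.0245, 0.163, 0.105, 0, 0, 0, 0.0245, 0.163, 0.105, 0, 0, 0, 0.0245, 0.163, 0.105, 0, 0, 0, 0.0245, 0.163, 0.105, 0, 0, 0]'

```text
clock: 18.85
eef_pos: [457.7, 294.0, 107.4]
eef_rot: [-3.141, 0.0, 1.569]
wrist_force: [-0.3, -0.5, -0.9]
finger_gap: 55.5
finger_force: 20.0
```

```bash
python3 m.py green 457.7 295.2 111 36
```

```text
18.85 [457.7 294.  107.4] [-3.141  0.     1.569]
6047 (458.4, 294.2, 56.5) 255 378 238 350
```

Emit:
jog_arm --plan '[0, 0, -0.03, 0, 0, 0, 0, 0, -0.045, 0, 0, 0, 0, 0, -0.058, 0, 0, 0, 0, 0, -0.066, 0, 0, 0, 0, 0, -0.069, 0, 0, 0, 0, 0, -0.069, 0, 0, 0, 0, 0, -0.069, 0, 0, 0]'

```text
clock: 19.6
eef_pos: [458.0, 295.1, 39.0]
eef_rot: [3.141, -0.0, 1.571]
wrist_force: [1.2, 0.3, -1.3]
finger_gap: 55.5
finger_force: 20.0
```

Emit:
jog_arm --plan '[0, 0, 0, 0, 0, 0, 0, 0, 0, 0, 0, 0, 0, 0, 0, 0, 0, 0, 0, 0, 0, 0, 0, 0, 0, 0, 0.05, 0, 0, 0, 0, 0, 0.1, 0, 0, 0, 0, 0, 0.1275, 0, 0, 0, 0, 0, 0.1275, 0, 0, 0, 0, 0, 0.1275, 0, 0, 0]' --claw 0.08

```text
clock: 20.5
eef_pos: [457.6, 295.0, 165.9]
eef_rot: [3.141, -0.0, 1.571]
wrist_force: [-0.4, 0.1, -1.4]
finger_gap: 79.7
finger_force: 0.0
```

```bash
python3 m.py green 457.7 295.2 43 36
```

```text
20.5 [457.6 295.  165.9] [ 3.141 -0.     1.571]
2330 (458.6, 295.3, 55.9) 281 352 196 266
```

Emit:
jog_arm --plan '[-0.013, -0.43, 0, 0, 0, 0, -0.013, -0.43, 0, 0, 0, 0, -0.013, -0.43, 0, 0, 0, 0, -0.013, -0.43, 0, 0, 0, 0, -0.013, -0.43, 0, 0, 0, 0, -0.013, -0.43, 0, 0, 0, 0, -0.013, -0.43, 0, 0, 0, 0, -0.013, -0.43, 0, 0, 0, 0, -0.013, -0.43, 0, 0, 0, 0, -0.013, -0.43, 0, 0, 0, 0, -0.013, -0.43, 0, 0, 0, 0, -0.013, -0.43, 0, 0, 0, 0, -0.013, -0.43, 0, 0, 0, 0]' --claw 0.07

```text
clock: 21.85
eef_pos: [444.7, -134.0, 165.6]
eef_rot: [-3.141, -0.0, 1.572]
wrist_force: [-0.2, 0.5, -0.0]
finger_gap: 70.3
finger_force: 0.0
```

```bash
python3 m.py brass 444.5 -134.6 7 33
```

```text
21.85 [ 444.7 -134.   165.6] [-3.141 -0.     1.572]
955 (445.1, -136.0, 44.9) 290 343 198 250
```

Emit:
jog_arm --plan '[0.0005, -0.001, -0.05, 0, 0, 0, 0.0005, -0.001, -0.1, 0, 0, 0, 0.0005, -0.001, -0.14, 0, 0, 0, 0.0005, -0.001, -0.157, 0, 0, 0, 0.0005, -0.001, -0.1635, 0, 0, 0, 0.0005, -0.001, -0.1635, 0, 0, 0, 0.0005, -0.001, -0.1635, 0, 0, 0]'

```text
clock: 22.6
eef_pos: [445.9, -136.0, 3.5]
eef_rot: [3.14, 0.001, 1.571]
wrist_force: [0.3, -0.9, 0.3]
finger_gap: 70.3
finger_force: 0.0
```

Emit:
jog_arm --plan '[0, 0, 0, 0, 0, 0, 0, 0, 0, 0, 0, 0, 0, 0, 0, 0, 0, 0, 0, 0, 0, 0, 0, 0, 0, 0, 0, 0, 0, 0, 0, 0, 0, 0, 0, 0]' --claw 0.03

```text
clock: 23.2
eef_pos: [445.4, -136.1, 2.8]
eef_rot: [3.141, 0.0, 1.571]
wrist_force: [-0.8, 1.0, 5.4]
finger_gap: 45.0
finger_force: 20.0
```

Cmd is (445.2,-136,2.45); the stand is +12.5, +431.

Emit:
jog_arm --plan '[0, 0, 0.04, 0, 0, 0, 0, 0, 0.085, 0, 0, 0, 0.0125, 0.431, 0.105, 0, 0, 0, 0.0125, 0.431, 0.105, 0, 0, 0, 0.0125, 0.431, 0.105, 0, 0, 0, 0.0125, 0.431, 0.105, 0, 0, 0, 0.0125, 0.431, 0.105, 0, 0, 0, 0.0125, 0.431, 0.105, 0, 0, 0, 0.0125, 0.431, 0.105, 0, 0, 0, 0.0125, 0.431, 0.105, 0, 0, 0, 0.0125, 0.431, 0.105, 0, 0, 0, 0.0125, 0.431, 0.105, 0, 0, 0, 0.0125, 0.431, 0.105, 0, 0, 0, 0.0125, 0.431, 0.105, 0, 0, 0, 0.0125, 0.431, 0.105, 0, 0, 0]'

```text
clock: 24.7
eef_pos: [457.8, 293.9, 107.5]
eef_rot: [-3.141, 0.0, 1.569]
wrist_force: [-1.1, -0.4, -0.4]
finger_gap: 44.7
finger_force: 20.0
```

```bash
python3 m.py brass 457.7 295.2 111 32
```

```text
24.7 [457.8 293.9 107.5] [-3.141  0.     1.569]
3322 (458.4, 294.6, 46.2) 266 366 248 342
```

Place at 45.45: −62; then rise 120.

Emit:
jog_arm --plan '[0, 0, -0.025, 0, 0, 0, 0, 0, -0.04, 0, 0, 0, 0, 0, -0.052, 0, 0, 0, 0, 0, -0.059, 0, 0, 0, 0, 0, -0.062, 0, 0, 0, 0, 0, -0.062, 0, 0, 0, 0, 0, -0.062, 0, 0, 0]'

```text
clock: 25.45
eef_pos: [458.0, 295.1, 45.9]
eef_rot: [3.141, -0.0, 1.571]
wrist_force: [-0.5, -0.2, -0.3]
finger_gap: 44.3
finger_force: 20.0
```

Emit:
jog_arm --plan '[0, 0, 0, 0, 0, 0, 0, 0, 0, 0, 0, 0, 0, 0, 0, 0, 0, 0, 0, 0, 0, 0, 0, 0, 0, 0, 0.05, 0, 0, 0, 0, 0, 0.1, 0, 0, 0, 0, 0, 0.12, 0, 0, 0, 0, 0, 0.12, 0, 0, 0, 0, 0, 0.12, 0, 0, 0]' --claw 0.08

```text
clock: 26.35
eef_pos: [457.5, 294.9, 164.9]
eef_rot: [-3.141, 0.0, 1.571]
wrist_force: [-0.3, -0.0, 0.5]
finger_gap: 79.9
finger_force: 0.0
```

```bash
python3 m.py brass 457.7 295.2 50 32; python3 - <<'E'
from h import *
p,d=camera("side"); c=get_calibration("side"); u,v=proj([458,295,35],c)[0].astype(int)
a=p[v-60:v+60,u-75:u+75,::-1]
f=max(__import__('glob').glob('pics/m_brass*.png'),key=__import__('os').path.getmtime); b=cv2.imread(f)[150:300,220:420]
cv2.imwrite("pics/fin.png",np.hstack([cv2.resize(a,(400,320)),cv2.resize(b,(400,320))]))
E
```

```text
26.35 [457.5 294.9 164.9] [-3.141  0.     1.571]
1549 (458.7, 295.0, 46.8) 286 349 203 265
```

View pics/fin.png

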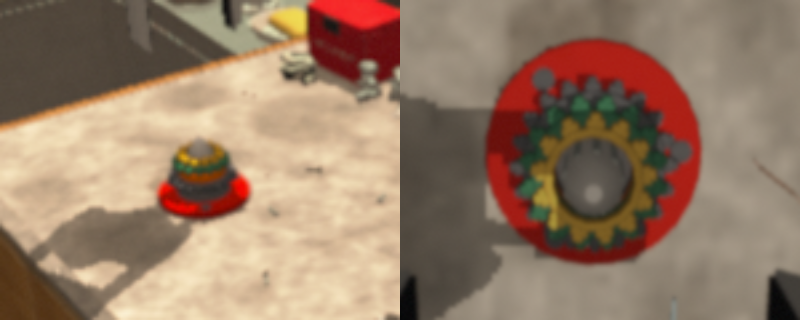

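The stack is flat and in order round the post, in the side view at (203,180) and from above at (592,180). Handing in.

```bash
python3 -c "
from cell import manip; print(manip.sign_off())"
```

```text
the job is handed in; nothing more can be done
None
```

The job is handed in at about 26 s of the 128 s allowed: the worn cog lies flat in the blue tray, and the large cog, spacer, green cog and brass cog are stacked flat in order on the post; the carton and brake shoe weren't touched by any move I made, though I didn't re-measure them, and `sign_off()` returned no verdict.

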